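Click the paper stop into its green notch and push the note pad against it

TASK

Push the sliding stop of the squaring board along its rail with the fingertips until it clicks into the notch at the green clip. Then push the yellow note pad along the fence, without gripping or lifting it, until it lies flush against the stop, and leave the stop still clicked in at green. Do not pinch the stop's orange tab, and leave the things round the board alone.

Things in the scene. Friction and masses are not known exactly. Their poses are not given: they have to be found in the camera images.
- board: Fixed squaring board: grey plate 162 x 400 x 12 mm, aluminium fence rail along its near side (towards the robot). Origin on the desk, x away from the rail, y left along the rail, z up. In this frame (mm): plate x -92 to 70, y -210 to 190, top z 12; rail x -72 to -45 (fence face), full length, top z 30 (end caps 33). Dark gaps in the rail top at y 100, 60 and 20 are the stop's notches.
- stop (a joint): Travel of the stop, 0 (left end, board y 150 mm) to 0.15 m, growing to the right (board -y). Starts at 0 to 0.03. Notches at 0.05, 0.09, 0.13. Slow pushing takes 1 to 3 N between notches. A sprung ball drops into a notch: within about 4 mm the stop jumps to its middle and the force dips. Pushing it out takes 10 to 13 N, either way. It stays where left and cannot be lifted.
- stop_tab (a point): Centre of the black stop's upright orange thumb tab: 32 mm in board x, 16 mm thick in board y, 34 mm high, at board x -58 mm, z 43 to 77 mm. Below it is the saddle over the rail (30 by 30 mm, top z 44 mm, flush with the fence face). Pushed on its left face it moves right. Axes are those of the board.
- stop_blade (a point): Point in the middle of the thickness of the stop's black blade, at board x 0 and z 25 mm. The blade is 8 mm thick in board y, reaches from the rail to board x +40 mm and from z 14 to 36 mm; its right face lies 4 mm to board -y of this point. Its axes are those of the board.
- tab_left: Left half (board +y) of the orange tab, 32 x 6 x 34 mm, origin at its centre, 5 mm left of the tab's centre.
- tab_right: Right half (board -y) of the orange tab, 32 x 6 x 34 mm, origin at its centre, 5 mm right of the tab's centre.
- mark_green: Green clip 12 x 10 x 22 mm fixed upright on the robot's side of the rail at board x -84 mm, top at z 34 mm; origin at the centre of its underside, axes those of the board. It stands at one of the three notches: the stop is in the green notch when its tab has the same board y as this clip.
- mark_yellow: Yellow clip of the same shape at another of the notches (not wanted).
- mark_blue: Blue clip of the same shape at another of the notches (not wanted).
- pad: Loose yellow block of sticky notes, 77 x 77 x 24 mm, about 90 g, lying on the plate near the right end of the board, its sides roughly along those of the board, 2 to 8 mm from the fence, on its far side. Origin at the centre of its underside. Flush against the stop its centre lies 42.5 mm to board -y of point stop_blade.
- pawn: Bystander: loose red turned game piece, 40 mm across, 74 mm high, left of the board; origin at the centre of its underside.
- jar: Bystander: loose jar with a black lid, 52 mm across, 70 mm high, behind the board; origin at the centre of its underside.
- mouse: Bystander: loose black computer mouse, 104 x 66 x 37 mm, right of the board; origin at the centre of its underside.
- stapler: Bystander: loose blue stapler, 34 x 141 x 46 mm, right of the board; origin at the centre of its underside.
Mind the look-alikes: they are no part of the job. What is meant by the pad is not blue, and is the larger of those in its own colour.

How it is judged:
On the way, in this order (a step that is already met when the one before it is completed fails the run):
1. the stop rests in the notch at the green clip (y of stop_tab in the frame of mark_green between -0.0025 and 0.0025 m and velocity of joint stop between -0.01 and 0.01 m/s), for 0.2 s.
2. the note pad lies flush against the stop, which is still in the green notch (all of step 1 and y of pad in the frame of stop_blade between -0.0465 and -0.04 m and x of pad in the frame of board between -0.01 and 0.03 m and z of pad in the frame of board between 0.009 and 0.016 m and angle between the x axis of pad and the x axis of board, either way round below 0.08 rad), for 0.2 s.
At the end, for the whole second after the job is handed in: The stop is at rest in the notch at the green clip (tab within 2.5 mm of the clip along the rail); the note pad lies at rest flat on the plate by the fence, against the right side of the stop's blade (gap at most 4 mm), square to the board within 0.08 rad (all of step 2 and linear speed of pad below 0.01 m/s); the robot touches nothing.
It fails at once if the note pad is lifted more than 10 mm or tipped (z of pad in the frame of board above 0.022 m or angle between pad's own z axis and vertical above 0.3 rad).
It fails at once if the stop's tab is pinched: both of its sides are pressed by the fingers at once (contact force between the fingers and tab_left above 1 N and contact force between the fingers and tab_right above 1 N).
It fails at once if the red game piece, the jar, the mouse or the stapler is moved more than 20 mm, lifted or knocked over (distance of any of pawn, jar, mouse, stapler from where it was at the start of the episode above 0.02 m or angle between any of pawn, jar, mouse, stapler's own z axis and vertical above 0.5 rad).
It also fails if it takes over 51 s, if anything falls off the work surface, if the arm or the gripper's body presses on something with over 40 N, if the wrist force passes 120 N, or if a joint passes its speed limit or range.

ROBOT

A 7-joint arm with a two-finger parallel gripper is mounted at the origin on a cart in front of the work surface, level with it; the furniture and walls round the work are solid. World frame = base frame: x ahead of the robot, y to its left, z up, the work surface at z = 0. Lengths are in m, angles in rad, forces in N, time in s.
With the tool pointing down it reaches from about 0.425 to 0.925 m from the base axis. Payload 6.8 kg.
Tool frame: the origin (TCP) lies on the centre line of the jaws, within the pads' length; the fingertips stand 25 mm ahead of it and the grasp point (between the pads) lies 6 mm ahead of it; z points along the fingers, y is the line along which they close (so a half turn about z gives the same grasp; the last joint's range is limited). The gripper opens to 85 mm and grips with 20 to 120 N. Pads are 22 mm wide; open, the fingers measure 114 mm over their backs; the gripper's body (76 mm by 85 mm) begins 54 mm behind the grasp point. The pads swing forward as they close: fully open they stand 13 mm farther back than shut.
Start: joints at [-1.276, 0.477, 0.022, 1.555, -0.011, 1.109, -0.083], TCP at [0.265, 0.621, 0.256] pointing down, gripper open.
Joint ranges: [-2.96, 2.96], [-0.34, 2.1], [-1.41, 1.46], [0.24, 2.44], [-1.37, 4.51], [0.17, 1.92], [-2.96, 2.96]. Speed limits (rad/s): [2.39, 2.39, 3.14, 3.14, 3.14, 3.14, 3.14].

INTERFACE

Orientations are given as a rotation vector (axis times angle).
In Python, from bench import telemetry, grab_frame, job gives the robot as it stands.
- The arm moves only by the tool apply_moves, never from a script. Its argument "rows" is a list of rows, each a list of 2 entries, a list of its own where there are three numbers: the shift along the tool's x, y, z each as a share of 250 mm, from -1 to 1, then the turn, a rotation vector about the tool's x, y, z each as a share of pi rad, from -1 to 1. A call has 1 to 10 rows; each row is the pose to reach, as a shift and turn from the pose commanded when the call began, along the tool's axes at that moment, turning the shorter way round; what a row does not reach only later rows make up. A row lasts 1/8 s, in which the tool goes at most 62.5 mm and 10.7 degrees, less where a joint would pass 70% of its speed; a pose out of reach is approached as far as the arm can. A call with a number of a shift or a turn outside -1 to 1 is refused whole. A call with a gripper value outside its range is refused whole. "jaw" is the gripper's target within -1 to 1 (fully open at 1, half-way at 0, shut at -1), set as the call begins (left out, the last holds). The fingers move at their own pace and stop on an object; "newtons" is the grip in N (left out, the last holds). Time passes only in rows, so rows that repeat a pose let the fingers close. It gives the time, the measured TCP pose, the force, the opening and the grip force at its end, in the units of the state.
- telemetry.get_obs(): the state, without advancing time (a new reading comes with each control period).
- grab_frame(name): name is "scene" or "top" or "wrist"; returns a dict with "frame" (400x640x3 uint8, red, green, blue), "vertical_fov" (degrees; the focal length in pixels is half the picture's height over the tangent of half this angle, whatever the lens; pixels are square), "cx", "cy" (the principal point, pixels), "origin" and "attitude" of the camera in the world. Camera axes: x right, y up, looking along -z (the intrinsics and any distortion apply to the point x, -y, -z); pixel columns grow to the right and rows downward; lengths in m; the calibration is good to about 2 mm. The wrist camera is an equidistant fisheye: a pixel r from the principal point sees the ray r / f radians off the axis. A picture is of the moment at which its call begins. There is no depth.
- job.hand_in(): hands the job in; it is judged then, once.
The state is a dict: "clock": time; "joints": joint angles; "qvel": joint speeds; "tau": joint torques, N m; "tcp_pos": TCP position; "orientation": TCP orientation; "contact_force": force on the tool from outside, world axes, zero at the start; "moment": the same for the moment, N m; "grip_width": finger opening in m; "gripper_force": force on a finger pad.
Only numpy, scipy, OpenCV 4.12 (cv2) and the standard library are available. Lean on these libraries where they do the work, as an engineer would, in place of code of your own. Each camera call takes 0.05 s, during which the arm holds its last target. There are 200 camera calls.

## Working session

There is one attempt and no reset: what is moved stays moved. The work goes in short steps, Python scripts to look and compute and a tool call to move; the robot and the scene stay as the last step left them, time stands still between calls to the robot, and variables do not carry over. Pictures are saved under pics/ and viewed, at most 10 in all, crops included, and the job is handed in when it is done.

Besides the shell and the picture viewer there is one more tool, called by a JSON object that holds its "op" and its "data", one argument or row to a line. apply_moves: Moves the arm, as the interface text tells. Its arguments: {"type":"object","properties":{"rows":{"type":"array"},"jaw":{"type":"number"},"newtons":{"type":"number"}},"required":["rows"]}

```bash
mkdir -p pics
cat > h.py <<'E'
import numpy as np, cv2
from scipy.spatial.transform import Rotation as R
from bench import telemetry, grab_frame, job
def rot(a):
    a=np.array(a,float)
    return a if a.shape==(3,3) else (R.from_rotvec(a).as_matrix() if a.size==3 else R.from_quat(a).as_matrix())
def ray(f,u,v,fish=False):
    F=200/np.tan(np.radians(f["vertical_fov"])/2)
    x=np.array([u-f["cx"],v-f["cy"]])/F
    if fish:
        r=np.hypot(*x); d=np.array([*(x/r*np.sin(r)),np.cos(r)])
    else: d=np.array([*x,1.])
    return rot(f["attitude"])@(d*[1,-1,-1])
def onz(f,u,v,z,fish=False):
    d=ray(f,u,v,fish); o=np.array(f["origin"]); return o+d*(z-o[2])/d[2]
E
python3 - <<'E'
from h import *
for n in ("top","scene"):
    f=grab_frame(n); cv2.imwrite(f"pics/{n}0.png",f["frame"][...,::-1]); np.save(f"{n}0.npy",f,allow_pickle=True)
    print({k:v for k,v in f.items() if k!="frame"})
print(telemetry.get_obs())
E
```

```text
{'vertical_fov': 49.0750487332698, 'cx': 321.0881641380352, 'cy': 203.98557308307053, 'origin': array([ 0.44387903, -0.00944345,  1.33529347]), 'attitude': array([ 0.05506498, -0.04517272, -1.59050584])}
{'vertical_fov': 54.342839806290414, 'cx': 324.5938491188561, 'cy': 204.22531067606334, 'origin': array([-0.14794156, -0.41069598,  0.9786497 ]), 'attitude': array([ 0.6418421 , -0.34047948, -0.96681953])}
{'clock': 0.1, 'joints': array([-1.27609535,  0.47774356,  0.02232408,  1.55631488, -0.01151353,
        1.10927906, -0.08310476]), 'qvel': array([ 3.60884780e-06, -7.62145748e-04,  1.02103902e-04, -3.67082746e-03,
        7.22196473e-04, -1.88794235e-04,  3.92680987e-04]), 'tau': array([ 3.40300947e-03, -5.97757924e+01,  1.61282871e+00, -2.81951755e+01,
        1.27794643e-02,  5.04906027e-03,  4.53515054e-05]), 'tcp_pos': array([0.26440509, 0.62054845, 0.25542093]), 'orientation': array([-6.28363613e-01, -3.07787693e+00,  2.51484855e-03]), 'contact_force': array([0.19039291, 0.26176483, 0.33314859]), 'moment': array([-0.01311141,  0.05849837,  0.03026226]), 'gripper_force': 0.0, 'grip_width': 0.08534154209211718}
```

View pics/top0.png

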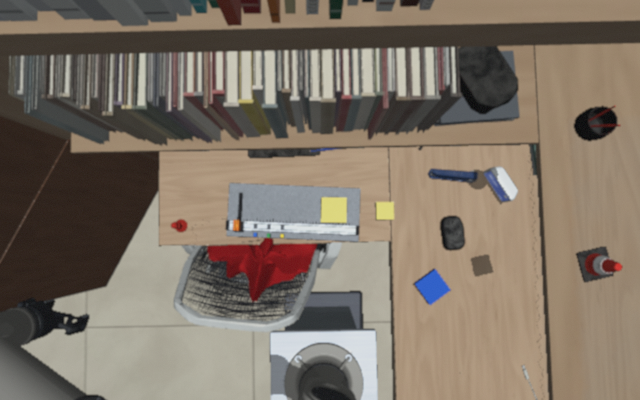

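View pics/scene0.png

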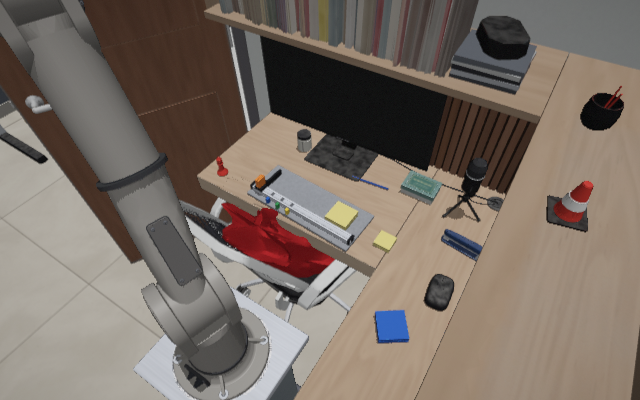

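The top view shows the board at about (293,210), the orange tab at (236,226) and the clips near (255..283,236). Pad candidates are the yellow one on the plate (334,209), a smaller yellow one (385,211) and a blue one (432,287). The one at (334,209) fits, being yellow, the larger, and on the plate. I'll confirm it in a crop.

Run:
```python
from h import *
t=np.load("top0.npy",allow_pickle=True).item(); s=np.load("scene0.npy",allow_pickle=True).item()
a=cv2.resize(t["frame"][170:250,215:405],None,fx=4,fy=4,interpolation=2)[:,:760]
b=cv2.resize(s["frame"][165:255,235:405],None,fx=3,fy=3,interpolation=2)
im=np.zeros((600,760,3),np.uint8); im[:320]=a; im[325:595,:510]=b
cv2.imwrite("pics/crop.png",im[...,::-1])
for nm,f,z in (("top",t,None),("scene",s,None)):
    h=cv2.cvtColor(f["frame"],cv2.COLOR_RGB2HSV)
    x0,x1,y0,y1=(225,405,178,245) if nm=="top" else (235,400,165,255)
    for c,lo,hi in (("yel",22,34),("org",5,15),("grn",45,85),("blu",100,125)):
        m=cv2.inRange(h,(lo,90,90),(hi,255,255)); k=np.zeros_like(m);k[y0:y1,x0:x1]=m[y0:y1,x0:x1]
        n,_,st,ce=cv2.connectedComponentsWithStats(k)
        for i in range(1,n):
            if st[i,4]>3:
                Z={"yel":.036 if st[i,4]>100 else .03,"org":.06,"grn":.025,"blu":.025}[c]
                print(nm,c,st[i],ce[i].round(1),onz(f,*ce[i],Z).round(4))
```

```text
top yel [321 198  25  25 620] [333.1 210. ] [ 0.5081 -0.0373  0.036 ]
top yel [375 202  19  18 323] [384.4 210.5] [ 0.5036 -0.1895  0.036 ]
top yel [280 234   4   4  15] [281.6 235.6] [0.4354 0.1172 0.03  ]
top org [233 219   7  12  71] [236.3 225. ] [0.4691 0.246  0.06  ]
top org [260 240   4   4   4] [261.5 241.5] [0.4196 0.1729 0.06  ]
top org [280 243  37   1  37] [298. 243.] [0.4132 0.067  0.06  ]
top org [228 244  20   1  20] [237.5 244. ] [0.4138 0.2428 0.06  ]
top org [274 244   5   1   5] [276. 244.] [0.4116 0.1309 0.06  ]
top grn [267 234   3   4  10] [268.  235.2] [0.4373 0.1583 0.025 ]
top blu [253 232   4   5  16] [254.6 234.2] [0.441  0.1983 0.025 ]
scene yel [337 202   4   3   5] [338.4 203.2] [ 0.544  -0.0115  0.03  ]
scene yel [341 205   6   3  11] [343.9 205.8] [ 0.5439 -0.0319  0.03  ]
scene yel [333 206   7   6  17] [335.5 208.1] [ 0.5219 -0.0143  0.03  ]
scene yel [349 207   4   6   9] [350.6 209.1] [ 0.5434 -0.0564  0.03  ]
scene yel [285 208   5   7  27] [286.6 210.8] [0.4317 0.1104 0.03  ]
scene yel [325 208  33  22 235] [341.8 218.7] [ 0.492  -0.0548  0.036 ]
scene yel [381 231   3   3   5] [381.8 232. ] [ 0.5161 -0.1798  0.03  ]
scene yel [373 234  24  18 167] [384.3 242.6] [ 0.4818 -0.2048  0.036 ]
scene org [255 174  10  14 104] [259.8 180.6] [0.4698 0.2422 0.06  ]
scene org [235 205   6   4   6] [237.5 206.7] [0.3468 0.2316 0.06  ]
scene org [278 223   5   5   5] [280. 225.] [0.3593 0.0787 0.06  ]
scene org [289 231  10   5  10] [293.5 233.3] [0.3559 0.0275 0.06  ]
scene org [300 236   8   4   8] [303.5 236.9] [ 0.3608 -0.0043  0.06  ]
scene grn [275 202   4   4  12] [276.5 203.5] [0.442  0.1583 0.025 ]
scene blu [352 176   7   3  11] [355.4 176.8] [0.678  0.0022 0.025 ]
scene blu [360 178  28  12  48] [373.3 183.6] [ 0.6822 -0.064   0.025 ]
scene blu [266 197   4   6  24] [267.5 199.5] [0.4401 0.1932 0.025 ]
```

View pics/crop.png

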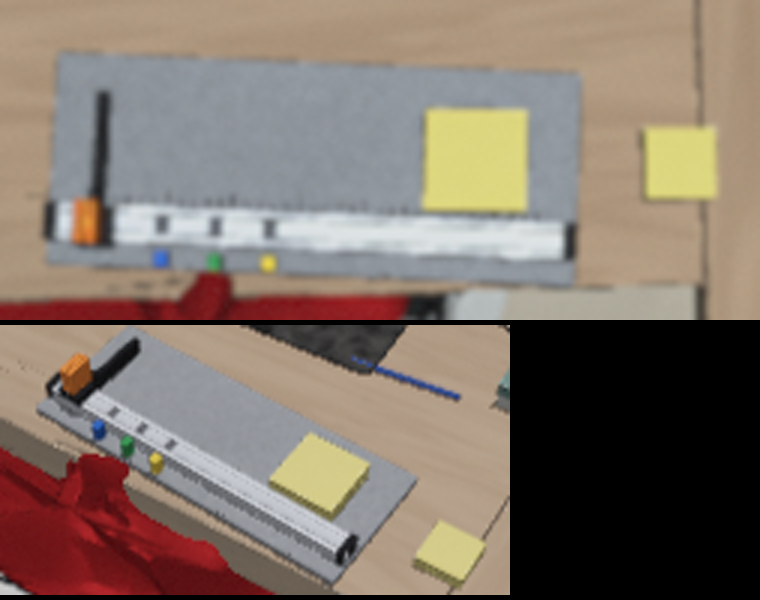

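Run:
```python
from h import *
t=np.load("top0.npy",allow_pickle=True).item(); s=np.load("scene0.npy",allow_pickle=True).item()
B=np.array([[70,190],[70,-210],[-92,190],[-92,-210]])/1e3
def fit(P,Q):
    a,b=P-P.mean(0),Q-Q.mean(0)
    th=np.arctan2((a[:,0]*b[:,1]-a[:,1]*b[:,0]).sum(),(a*b).sum())
    M=np.array([[np.cos(th),-np.sin(th)],[np.sin(th),np.cos(th)]]); return th,M,Q.mean(0)-M@P.mean(0)
res=[]
for f,px in ((t,np.array([[58,53],[581,72],[46,263],[575,285]])/4+[215,170]),(s,(np.array([[130,329],[415,480],[38,410],[335,582]])-[0,325])/3+[235,165])):
    Q=np.array([onz(f,u-.4,v-.4,.012)[:2] for u,v in px]); th,M,o=fit(B,Q); print(th,o.round(4),((B@M.T+o-Q)*1e3).round(1).tolist())
    res.append((th,M,o))
th,M,o=res[0]
for nm,f,u,v,z in (("pad",t,333.1,210,.036),("tab",t,236.3,225,.075),("grn",t,268,235.2,.032),("blu",t,254.6,234.2,.032),("yelclip",t,281.6,235.6,.032),("tabS",s,259.8,180.6,.06),("grnS",s,276.5,203.5,.027),("pawn",t,180,225,.04)):
    p=onz(f,u,v,z)[:2]; print(nm,p.round(4),((p-o)@M*1e3).round(1))
# pad orientation
h=cv2.cvtColor(t["frame"],cv2.COLOR_RGB2HSV); m=cv2.inRange(h,(22,90,90),(34,255,255)); k=np.zeros_like(m);k[190:230,315:355]=m[190:230,315:355]
c=max(cv2.findContours(k,0,2)[0],key=cv2.contourArea); r=cv2.minAreaRect(c); print(r)
q=np.array([onz(t,*p,.036)[:2] for p in cv2.boxPoints(r)]); print(((q-o)@M*1e3).round(1).tolist())
```

```text
-0.059248626267900395 [0.5186 0.092 ] [[1.4, 1.1], [0.4, -1.3], [-1.3, 0.6], [-0.5, -0.4]]
-0.05640639441911985 [0.514  0.0848] [[2.9, 4.3], [3.6, -4.8], [-2.5, 3.2], [-4.0, -2.7]]
pad [ 0.5081 -0.0374] [  -2.8 -129.8]
tab [0.4687 0.2428] [-58.8 147.6]
grn [0.4374 0.1574] [-85.   60.5]
blu [0.4411 0.1972] [-83.6 100.5]
yelclip [0.4354 0.117 ] [-84.6  20.1]
tabS [0.4696 0.2421] [-57.9 147. ]
grnS [0.4407 0.1571] [-81.6  60.4]
pawn [0.4727 0.4167] [-65.  321.4]
((333.0, 210.0), (24.0, 24.0), 90.0)
[[31.5, -92.5], [34.2, -163.8], [-37.0, -166.3], [-39.8, -95.3]]
```

```bash
cat >> h.py <<'E'
TH=-0.0592; O=np.array([.5186,.092]); MB=np.array([[np.cos(TH),-np.sin(TH)],[np.sin(TH),np.cos(TH)]])
def plan(bx,by,z):
    s=telemetry.get_obs(); T=rot(s["orientation"]); p=np.array(s["tcp_pos"])
    g=np.array([*(O+MB@[bx/1e3,by/1e3]),z])
    yb=np.array([*MB[:,0],0]); zt=np.array([0,0,-1.]); G=np.column_stack([np.cross(yb,zt),yb,zt])
    print("shift",(T.T@(g-p)/.25).round(4),"turn",(R.from_matrix(T.T@G).as_rotvec()/np.pi).round(4),
      "board now",((p[:2]-O)@MB*1e3).round(1),"z",p[2].round(4),"F board",(MB.T@np.array(s["contact_force"])[:2]).round(2),s["contact_force"][2].round(2),"w",round(s["grip_width"],4),"t",s["clock"])
E
python3 -c "
from h import *
plan(-58,182,.2)"
```

```text
shift [-1.3004 -0.9388  0.2233] turn [-4.000e-04  3.000e-04  3.906e-01] board now [-285.   512.6] z 0.2554 F board [0.17 0.27] 0.33 w 0.0853 t 0.1
```

{"op": "apply_moves", "data": {
  "rows": [
    [[-0.8,-0.57,0.1],[0,0,0.39]],
    [[-0.8,-0.57,0.1],[0,0,0.39]],
    [[-0.8,-0.57,0.1],[0,0,0.39]],
    [[-0.8,-0.57,0.1],[0,0,0.39]],
    [[-0.8,-0.57,0.1],[0,0,0.39]],
    [[-0.8,-0.57,0.1],[0,0,0.39]],
    [[-0.8,-0.57,0.1],[0,0,0.39]],
    [[-0.8,-0.57,0.1],[0,0,0.39]]
  ],
  "jaw": -1,
  "newtons": 20
}}

```text
clock: 1.1
tcp_pos: [0.3925, 0.4114, 0.231]
orientation: [2.283, 2.158, -0.001]
contact_force: [-0.3, 0.4, 0.3]
grip_width: 0.0
gripper_force: 0.0
```

```bash
python3 -c "
from h import *
plan(-58,182,.12)"
```

```text
shift [-0.5182  0.3457  0.4442] turn [-0.0001  0.0002  0.001 ] board now [-144.8  311.4] z 0.231 F board [-0.34  0.38] 0.27 w 0.0 t 1.1
```

{"op": "apply_moves", "data": {
  "rows": [
    [[-0.518,0.346,0.1],[0,0,0]],
    [[-0.518,0.346,0.2],[0,0,0]],
    [[-0.518,0.346,0.444],[0,0,0]],
    [[-0.518,0.346,0.444],[0,0,0]],
    [[-0.518,0.346,0.444],[0,0,0]],
    [[-0.518,0.346,0.444],[0,0,0]]
  ]
}}

```text
clock: 1.85
tcp_pos: [0.472, 0.2784, 0.1212]
orientation: [-2.282, -2.159, -0.002]
contact_force: [0.5, 0.2, 1.0]
grip_width: -0.0001
gripper_force: 0.0
```

```bash
python3 -c "
from h import *
plan(-58,182,.08)
ims=[]
f=grab_frame('wrist');w=f['frame']
s=grab_frame('scene')['frame'][120:240,190:340]
im=np.zeros((600,640,3),np.uint8);im[:280,:448]=cv2.resize(w,(448,280));im[284:600,:395]=cv2.resize(s,(395,316))
cv2.imwrite('pics/w1.png',im[...,::-1])"
```

```text
shift [-0.0053 -0.0018  0.1648] turn [ 0.0003 -0.0004  0.0012] board now [-57.6 183.3] z 0.1212 F board [0.5  0.18] 0.98 w -0.0001 t 1.85
```

View pics/w1.png

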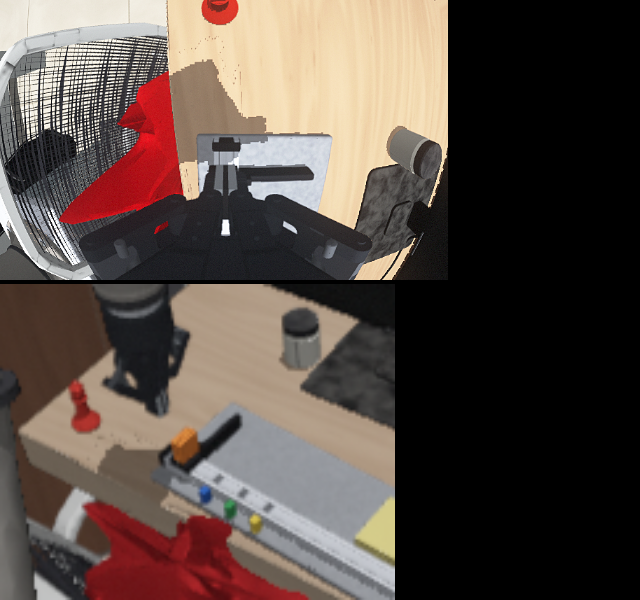

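The wrist part shows the shut fingers left of the stop (orange hidden behind them); in the scene part the tips are at about scene pixel (251,169), clear of the tab. I'll check the tip height.

```bash
python3 -c "
from h import *
s=np.load('scene0.npy',allow_pickle=True).item()
for z in (.08,.09,.1,.11): print(z,onz(s,251,169,z)[:2].round(3))"
```

```text
0.08 [0.482 0.285]
0.09 [0.475 0.277]
0.1 [0.468 0.27 ]
0.11 [0.461 0.262]
```

{"op": "apply_moves", "data": {
  "rows": [
    [[0,0,0.08],[0,0,0]],
    [[-0.005,0,0.165],[0,0,0]],
    [[-0.005,0,0.165],[0,0,0]],
    [[-0.005,0,0.165],[0,0,0]]
  ]
}}

```text
clock: 2.45
tcp_pos: [0.4721, 0.2768, 0.0802]
orientation: [2.283, 2.158, 0.003]
contact_force: [-0.8, 0.9, 0.2]
grip_width: -0.0003
gripper_force: 0.0
```

{"op": "apply_moves", "data": {
  "rows": [
    [[-0.028,0,0],[0,0,0]],
    [[-0.056,0,0],[0,0,0]],
    [[-0.084,0,0],[0,0,0]],
    [[-0.112,0,0],[0,0,0]],
    [[-0.14,0,0],[0,0,0]],
    [[-0.168,0,0],[0,0,0]],
    [[-0.19,0,0],[0,0,0]],
    [[-0.21,0,0],[0,0,0]],
    [[-0.23,0,0],[0,0,0]],
    [[-0.24,0,0],[0,0,0]]
  ]
}}

```text
clock: 3.7
tcp_pos: [0.4681, 0.2152, 0.0789]
orientation: [2.285, 2.156, -0.001]
contact_force: [0.6, 2.1, 0.7]
grip_width: -0.0002
gripper_force: 0.9
```

```bash
cat >> h.py <<'E'
def comp(f,lo,hi,box,mn=4,s=90):
    h=cv2.cvtColor(f["frame"],cv2.COLOR_RGB2HSV); m=cv2.inRange(h,(lo,s,90),(hi,255,255)); k=np.zeros_like(m)
    x0,x1,y0,y1=box;k[y0:y1,x0:x1]=m[y0:y1,x0:x1]
    n,_,st,ce=cv2.connectedComponentsWithStats(k); return [(st[i],ce[i]) for i in range(1,n) if st[i,4]>=mn]
def bd(p): return ((np.array(p)[:2]-O)@MB*1e3).round(1)
def tab():
    for nm,box,z in (("top",(225,320,205,232),.075),("scene",(245,330,160,210),.06)):
        f=grab_frame(nm)
        for st,c in comp(f,5,15,box,8): print(nm,st,c.round(1),bd(onz(f,*c,z)))
E
python3 -c "
from h import *
plan(-58,120,.08);tab()"
```

```text
shift [-0.0002 -0.0011 -0.0045] turn [-0.0001  0.0002  0.0004] board now [-57.7 120. ] z 0.0789 F board [0.48 2.11] 0.66 w -0.0002 t 3.7
top [251 220   6  12  45] [253.6 225.2] [-57.4  97.7]
scene [266 181  11  14 106] [271.  186.9] [-57.9  98.9]
```

{"op": "apply_moves", "data": {
  "rows": [
    [[-0.01,0,0],[0,0,0]],
    [[-0.02,0,0],[0,0,0]],
    [[-0.03,0,0],[0,0,0]],
    [[-0.04,0,0],[0,0,0]],
    [[-0.05,0,0],[0,0,0]],
    [[-0.06,0,0],[0,0,0]],
    [[-0.072,0,0],[0,0,0]],
    [[-0.084,0,0],[0,0,0]],
    [[-0.096,0,0],[0,0,0]],
    [[-0.108,0,0],[0,0,0]]
  ]
}}

```text
clock: 5.05
tcp_pos: [0.4665, 0.1888, 0.0791]
orientation: [-2.284, -2.157, 0.0]
contact_force: [-1.5, 3.3, -0.8]
grip_width: 0.0003
gripper_force: 1.3
```

```bash
python3 -c "
from h import *
plan(-58,82,.08);tab()"
```

```text
shift [-0.0463 -0.0012 -0.0038] turn [-0.0001  0.      0.0006] board now [-57.7  93.6] z 0.0791 F board [-1.74  3.18] -0.77 w 0.0003 t 5.05
top [262 220   4  12  38] [263.2 225.2] [-56.3  70.3]
scene [273 184  10  14 103] [277.3 190.6] [-58.4  72.3]
scene [261 207  10   2  10] [265.5 207.4] [-132.2   56.9]
```

{"op": "apply_moves", "data": {
  "rows": [
    [[-0.008,0,0],[0,0,0]],
    [[-0.016,0,0],[0,0,0]],
    [[-0.024,0,0],[0,0,0]],
    [[-0.032,0,0],[0,0,0]],
    [[-0.04,0,0],[0,0,0]],
    [[-0.046,0,0],[0,0,0]],
    [[-0.046,0,0],[0,0,0]]
  ]
}}

```text
clock: 6.02
tcp_pos: [0.4658, 0.1769, 0.0789]
orientation: [2.285, 2.156, -0.001]
contact_force: [-0.3, 0.5, -0.1]
grip_width: -0.0003
gripper_force: 0.0
```

```bash
python3 -c "
from h import *
plan(-58,82,.08);tab()"
```

```text
shift [ 0.0014 -0.0009 -0.0043] turn [-0.0002  0.0002  0.0004] board now [-57.8  81.7] z 0.0789 F board [-0.33  0.46] -0.06 w -0.0003 t 6.025
top [266 221   5  11  44] [268.  225.7] [-57.3  56.2]
scene [276 186  11  15 107] [281.  192.8] [-58.6  56.6]
scene [263 207   8   2   8] [266.5 207.4] [-130.4   54.5]
```

{"op": "apply_moves", "data": {
  "rows": [
    [[0.04,0,0],[0,0,0]],
    [[0.1,0,-0.1],[0,0,0]],
    [[0.1,0,-0.3],[0,0,0]],
    [[0.1,0,-0.5],[0,0,0]],
    [[0.1,0,-0.5],[0,0,0]],
    [[0.1,0,-0.5],[0,0,0]]
  ]
}}

```text
clock: 6.88
tcp_pos: [0.467, 0.2032, 0.2037]
orientation: [-2.283, -2.158, 0.0]
contact_force: [-0.7, 0.3, -0.8]
grip_width: -0.0001
gripper_force: 0.0
```

```bash
python3 -c "
from h import *
plan(-3,-200,.2);tab()
f=grab_frame('scene');s=f['frame'][160:250,235:375]
t=grab_frame('top')
im=np.zeros((600,700,3),np.uint8);im[:360,:560]=cv2.resize(s,(560,360),interpolation=2);im[364:600,:670]=cv2.resize(t['frame'][190:245,220:376],(670,236),interpolation=2)
cv2.imwrite('pics/s2.png',im[...,::-1])"
```

```text
shift [-1.2324  0.217   0.0147] turn [-0.0001 -0.0001  0.0009] board now [-58.1 107.9] z 0.2037 F board [-0.71  0.27] -0.78 w -0.0001 t 6.875
top [264 221   7  11  76] [267.  226.1] [-58.4  59. ]
scene [276 186  11  15 103] [281.  192.8] [-58.7  56.5]
```

View pics/s2.png

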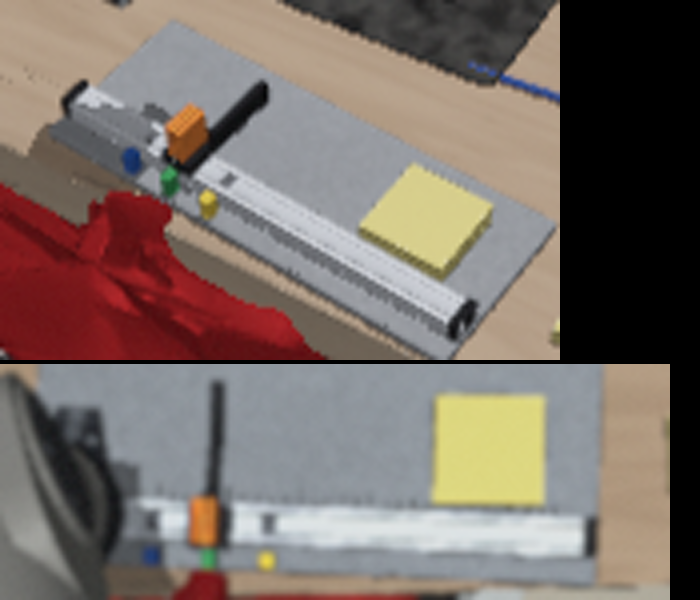

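The scene and top crops show the tab beside the green clip (scene crop (187,132) against the clip at (170,182); top crop (204,520) against (208,558)). The force dip also says it clicked. The pad at top crop (490,450) is undisturbed. Next I'll move to its right side.

{"op": "apply_moves", "data": {
  "rows": [
    [[-0.98,0.217,0],[0,0,0]],
    [[-0.98,0.217,0],[0,0,0]],
    [[-0.98,0.217,0],[0,0,0]],
    [[-0.98,0.217,0],[0,0,0]],
    [[-0.98,0.217,0],[0,0,0]],
    [[-0.98,0.217,0],[0,0,0]]
  ],
  "jaw": -0.15
}}

```text
clock: 7.82
tcp_pos: [0.5071, -0.0448, 0.2033]
orientation: [-2.284, -2.155, 0.002]
contact_force: [-0.5, 1.0, 0.1]
grip_width: 0.0363
gripper_force: 0.0
```

```bash
python3 -c "
from h import *
plan(-2,-196,.07)"
```

```text
shift [-0.2349  0.0059  0.5332] turn [-0.0005  0.      0.0004] board now [  -3.3 -137.3] z 0.2033 F board [-0.54  0.94] 0.11 w 0.0363 t 7.825
```

{"op": "apply_moves", "data": {
  "rows": [
    [[-0.235,0.006,0],[0,0,0]],
    [[-0.235,0.006,0.2],[0,0,0]],
    [[-0.235,0.006,0.4],[0,0,0]],
    [[-0.235,0.006,0.533],[0,0,0]],
    [[-0.235,0.006,0.533],[0,0,0]],
    [[-0.235,0.006,0.533],[0,0,0]]
  ]
}}

```text
clock: 8.57
tcp_pos: [0.5065, -0.1029, 0.0716]
orientation: [2.282, 2.158, 0.001]
contact_force: [0.1, 0.6, 0.2]
grip_width: 0.0364
gripper_force: 0.0
```

```bash
python3 -c "
from h import *
plan(-2,-196,.044)
f=grab_frame('scene');s=f['frame'][170:260,290:410]
w=grab_frame('wrist')['frame']
im=np.zeros((600,640,3),np.uint8);im[:360,:480]=cv2.resize(s,(480,360),interpolation=2);im[364:600,:378]=cv2.resize(w,(378,236))
cv2.imwrite('pics/s3.png',im[...,::-1])"
```

```text
shift [-0.0029 -0.0057  0.1105] turn [ 0.0003 -0.0001  0.0011] board now [  -0.6 -195.3] z 0.0716 F board [0.04 0.65] 0.22 w 0.0364 t 8.575
```

View pics/s3.png

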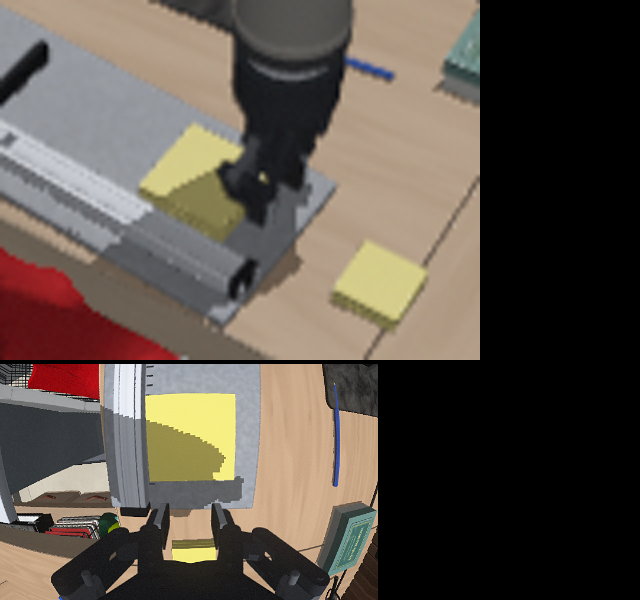

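The two tips straddle the middle of the pad's right side (wrist crop (157,510) and (220,510); pad spans columns 146–236) and are clear of the fence. I'll lower, then push.

{"op": "apply_moves", "data": {
  "rows": [
    [[0,-0.004,0.06],[0,0,0]],
    [[0,-0.004,0.11],[0,0,0]],
    [[0,-0.004,0.11],[0,0,0]],
    [[0.03,-0.004,0.11],[0,0,0]],
    [[0.06,-0.004,0.11],[0,0,0]],
    [[0.09,-0.004,0.11],[0,0,0]],
    [[0.12,-0.004,0.11],[0,0,0]],
    [[0.15,-0.004,0.11],[0,0,0]],
    [[0.18,-0.004,0.11],[0,0,0]],
    [[0.2,-0.004,0.11],[0,0,0]]
  ]
}}

```text
clock: 9.93
tcp_pos: [0.5076, -0.0532, 0.0433]
orientation: [-2.284, -2.157, -0.0]
contact_force: [0.6, -0.5, 0.8]
grip_width: 0.0363
gripper_force: 0.4
```

```bash
cat >> h.py <<'E'
def pad():
    f=grab_frame('top'); c=max(comp(f,22,34,(225,365,190,231),50),key=lambda q:q[0][4]); print(c[0],bd(onz(f,*c[1],.036)))
E
python3 -c "
from h import *
plan(-2,-32,.044);pad()"
```

```text
shift [ 0.4544  0.0027 -0.0028] turn [-0.     -0.      0.0008] board now [  -2.4 -145.6] z 0.0433 F board [ 0.67 -0.43] 0.81 w 0.0363 t 9.925
[309 197  13  25 222] [  1.9 -72. ]
```

{"op": "apply_moves", "data": {
  "rows": [
    [[0.04,0,0],[0,0,0]],
    [[0.08,0,0],[0,0,0]],
    [[0.12,0,0],[0,0,0]],
    [[0.16,0,0],[0,0,0]],
    [[0.2,0,0],[0,0,0]],
    [[0.24,0,0],[0,0,0]],
    [[0.28,0,0],[0,0,0]],
    [[0.32,0,0],[0,0,0]],
    [[0.35,0,0],[0,0,0]],
    [[0.37,0,0],[0,0,0]]
  ]
}}

```text
clock: 11.22
tcp_pos: [0.5128, 0.0391, 0.0433]
orientation: [-2.284, -2.157, 0.0]
contact_force: [-0.6, -0.5, 0.6]
grip_width: 0.0359
gripper_force: 0.2
```

```bash
python3 -c "
from h import *
plan(-2,-32,.044);pad()
f=grab_frame('scene');s=f['frame'][160:250,235:375]
w=grab_frame('wrist')['frame']
im=np.zeros((600,640,3),np.uint8);im[:280,:448]=cv2.resize(w,(448,280));im[284:600,:492]=cv2.resize(s,(492,316),interpolation=2)
cv2.imwrite('pics/s4.png',im[...,::-1])"
```

```text
shift [ 0.0845  0.0027 -0.0029] turn [-0.     -0.      0.0008] board now [ -2.6 -53.1] z 0.0433 F board [-0.54 -0.51] 0.57 w 0.0359 t 11.225Traceback (most recent call last):
  File "<string>", line 3, in <module>
    plan(-2,-32,.044);pad()
                      ~~~^^
  File "h.py", line 33, in pad
    f=grab_frame('top'); c=max(comp(f,22,34,(225,365,190,231),50),key=lambda q:q[0][4]); print(c[0],bd(onz(f,*c[1],.036)))
                           ~~~^^^^^^^^^^^^^^^^^^^^^^^^^^^^^^^^^^^^^^^^^^^^^^^^^^^^^^^^^
ValueError: max() iterable argument is empty
```

```bash
python3 -c "
from h import *
f=grab_frame('scene');s=f['frame'][160:250,235:375]
w=grab_frame('wrist')['frame']
im=np.zeros((600,640,3),np.uint8);im[:280,:448]=cv2.resize(w,(448,280));im[284:600,:492]=cv2.resize(s,(492,316),interpolation=2)
cv2.imwrite('pics/s4.png',im[...,::-1])"
```

```text
(no output)
```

View pics/s4.png

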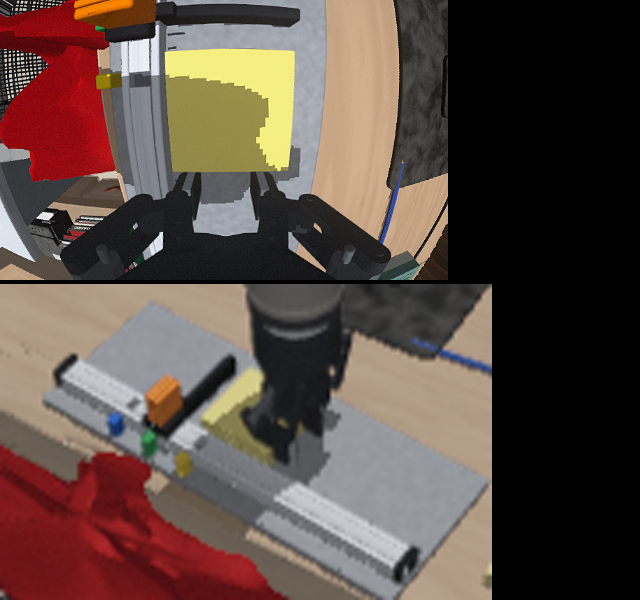

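The pad is square by the fence, with its far edge at wrist row 50 and the blade at rows 10–24. The gap is about 18 mm, matching the arithmetic. I'll push slowly and watch the force.

{"op": "apply_moves", "data": {
  "rows": [
    [[0.012,0,0],[0,0,0]],
    [[0.024,0,0],[0,0,0]],
    [[0.036,0,0],[0,0,0]],
    [[0.048,0,0],[0,0,0]],
    [[0.056,0,0],[0,0,0]],
    [[0.064,0,0],[0,0,0]],
    [[0.068,0,0],[0,0,0]],
    [[0.072,0,0],[0,0,0]]
  ]
}}

```text
clock: 12.38
tcp_pos: [0.5139, 0.0565, 0.0433]
orientation: [2.284, 2.157, 0.0]
contact_force: [0.0, 0.1, 0.3]
grip_width: 0.0364
gripper_force: 0.3
```

```bash
python3 -c "
from h import *
plan(-2,-32,.044);tab()
f=grab_frame('wrist')
y=max(comp(f,22,34,(200,440,20,260),50),key=lambda q:q[0][4]);print(y[0])
c=f['frame'][:270,100:480]
cv2.imwrite('pics/s5.png',cv2.resize(c,None,fx=2,fy=2)[...,::-1])"
```

```text
shift [ 0.015   0.0024 -0.0027] turn [0.     0.     0.0006] board now [ -2.6 -35.7] z 0.0433 F board [-0.    0.11] 0.28 w 0.0364 t 12.375
top [264 221   3   5  11] [265.  222.7] [-49.   65.3]
scene [276 186  11  15 104] [281.1 192.7] [-58.4  56.6]
[  235    71   186   176 30975]
```

View pics/s5.png

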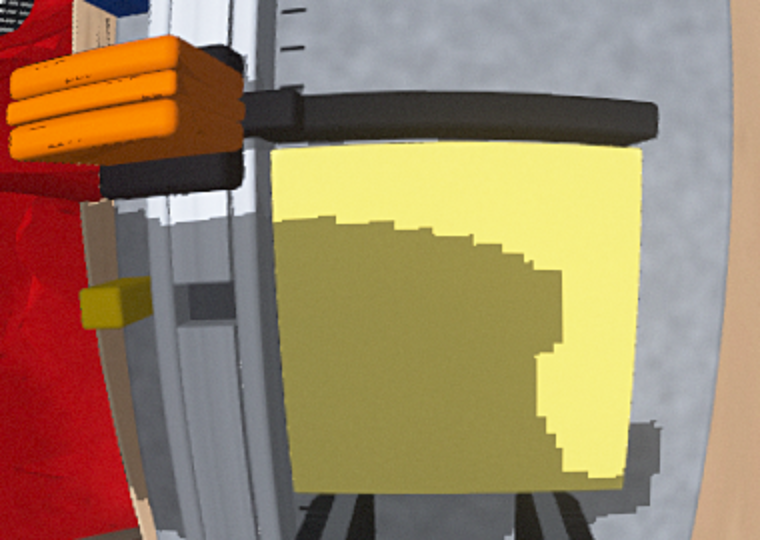

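The pad lies square with its far edge (row ~147) a few pixels from the blade's face (row ~138), so about 2 mm remains. The stop has not moved. I'll make small increments until the force rises.

{"op": "apply_moves", "data": {
  "rows": [
    [[0.003,0,0],[0,0,0]],
    [[0.005,0,0],[0,0,0]],
    [[0.007,0,0],[0,0,0]],
    [[0.008,0,0],[0,0,0]],
    [[0.008,0,0],[0,0,0]]
  ]
}}

```text
clock: 13.15
tcp_pos: [0.514, 0.0583, 0.0433]
orientation: [2.284, 2.157, -0.0]
contact_force: [0.4, -1.2, 0.2]
grip_width: 0.036
gripper_force: 0.6
```

```bash
python3 -c "
from h import *
plan(-2,-32,.044)
f=grab_frame('wrist')
y=max(comp(f,22,34,(200,440,20,260),50),key=lambda q:q[0][4]);print(y[0])"
```

```text
shift [ 0.0076  0.0026 -0.0028] turn [-0.      0.      0.0005] board now [ -2.6 -33.9] z 0.0433 F board [ 0.5  -1.19] 0.23 w 0.036 t 13.15
[  235    70   186   177 31026]
```

{"op": "apply_moves", "data": {
  "rows": [
    [[0.002,0,0],[0,0,0]],
    [[0.004,0,0],[0,0,0]],
    [[0.004,0,0],[0,0,0]]
  ]
}}

```text
clock: 13.58
tcp_pos: [0.5138, 0.0585, 0.0433]
orientation: [2.285, 2.156, -0.001]
contact_force: [-1.4, -4.9, 2.1]
grip_width: 0.0363
gripper_force: 2.6
```

{"op": "apply_moves", "data": {
  "rows": [
    [[0.002,0,0],[0,0,0]],
    [[0.004,0,0],[0,0,0]],
    [[0.004,0,0],[0,0,0]]
  ]
}}

```text
clock: 13.95
tcp_pos: [0.5137, 0.0587, 0.0433]
orientation: [2.285, 2.154, -0.002]
contact_force: [-1.0, -7.6, 2.0]
grip_width: 0.036
gripper_force: 3.6
```

The force has built up to 7.6 N, under the 10 N release, so the pad is flush. I'll back off and rise.

{"op": "apply_moves", "data": {
  "rows": [
    [[-0.01,0,0],[0,0,0]],
    [[-0.03,0,0],[0,0,0]],
    [[-0.1,0,0],[0,0,0]],
    [[-0.2,0,-0.1],[0,0,0]],
    [[-0.4,0,-0.3],[0,0,0]],
    [[-0.6,0,-0.5],[0,0,0]],
    [[-0.8,0,-0.6],[0,0,0]],
    [[-0.8,0,-0.6],[0,0,0]],
    [[-0.8,0,-0.6],[0,0,0]]
  ]
}}

```text
clock: 15.08
tcp_pos: [0.5023, -0.14, 0.1933]
orientation: [-2.286, -2.155, -0.001]
contact_force: [-0.7, 1.6, -0.0]
grip_width: 0.0365
gripper_force: 0.0
```

```bash
python3 -c "
from h import *
tab();pad()
f=grab_frame('scene');s=f['frame'][160:250,235:375]
t=grab_frame('top')
im=np.zeros((600,700,3),np.uint8);im[:360,:560]=cv2.resize(s,(560,360),interpolation=2);im[364:600,:670]=cv2.resize(t['frame'][190:245,220:376],(670,236),interpolation=2)
cv2.imwrite('pics/s6.png',im[...,::-1])"
```

```text
top [264 221   7  11  75] [267. 226.] [-58.2  59. ]
scene [276 186  11  15 102] [281.  192.8] [-58.8  56.4]
[270 196  27  25 647] [-2.6 18.3]
```

View pics/s6.png

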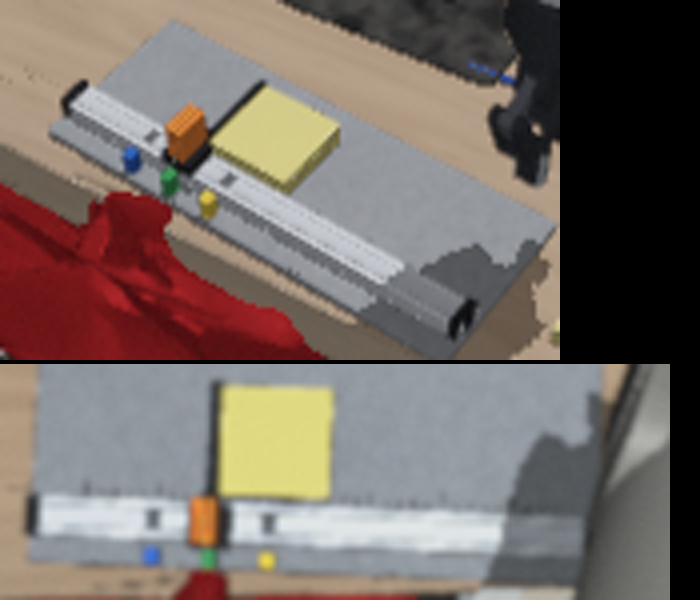

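The pad (top crop (276,442)) lies against the blade (213,440) and square to the board. Its centre measures board y 18 against the wanted 17.5. The tab (204,520) is still at the green clip (208,558), with the gripper clear.

```bash
python3 -c "
from h import *
print(job.hand_in())"
```

```text
the job is handed in; nothing more can be done
None
```

I handed the job in at about 15 s of the 51 s allowed: the stop is clicked in at green, the pad is flush and square against its blade, and the gripper is clear; the hand-in gave no verdict.

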